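# Clear the nutshells and bring the next nut

## Task

Take the scraper block and wipe all four nutshell halves off the chopping board into the catch tray along its right edge, without touching the shells with the fingers, then stand the scraper upright on the bare counter beside the board. Then lift the steel dish by its handle, keeping it level so that the loose nut stays in its middle, bring it about a hand's width above the middle of the cleared board and turn it about a quarter turn until its pouring lip points straight at the mortar. Finish while holding it there, still and level, with the nut in the middle; don't shove any of the other things about.

Things in the scene. Friction and masses are not known exactly. Their poses are not given: they have to be found in the camera images.
- board: fixed wooden chopping board, 220 (its x) by 200 mm (its y), 22 mm thick. Origin on the counter under its centre; x points away from the robot, y to its left, z up. A shallow steel catch tray is fixed along its right (-y) edge
- board_top (a point): centre of the wooden board's upper face, 22 mm above the counter
- tray_floor (a point): centre of the catch tray's floor, 4 mm above the counter, 134 mm from the board's centre along its -y. The open tray is as long as the board and spans y = -100 to -168 mm; its three outer walls are 4 mm thick and 20 mm high; towards the board there is no wall, just the 18 mm step down from the board's edge
- scraper: scraper block, standing upright on the counter to the right of the board: a steel foot 130 x 20 mm and 42 mm high under a wooden grip 130 x 26 mm and 30 mm high, 72 mm high in all, about 0.22 kg. Origin at the centre of its underside; x along its 130 mm length, z up
- scraper_grip (a point): middle of the scraper's wooden grip, 54 mm above its underside: grasp here across the 26 mm thickness (along the scraper's y)
- dish: shallow 16-sided steel dish, 132 mm across, 32 mm high, about 0.28 kg, with a pouring lip and a fixed arched handle, on the counter left of the board. Origin at the centre of its underside; x points to the lip (at the start roughly to the robot's left), z up. Its floor is a shallow cone, rising 9 degrees from the middle out to 50 mm radius
- dish_grip (a point): middle of the handle's straight bar, on the dish's axis 105 mm above its underside: 80 mm long (dish's y), 12 mm thick (dish's x), 14 mm high. Grasp here from above across the 12 mm. The arch's legs come down to the rim at y = +-63 mm
- dish_mid (a point): middle (lowest point) of the dish's inner floor, 10 mm above its underside
- dish_lip (a point): end of the pouring lip, 90 mm from the dish's axis along its x
- nut: round unshelled nut, a ball 28 mm across, 13 g, lying loose in the middle of the dish, under the handle. It rolls. Its axes mean nothing
- nut_center (a point): centre of the nut, about 14 mm above the lowest point of the dish's floor
- mortar: fixed open stone mortar with a pestle leaning in it, 110 mm across at the mouth, 85 mm high (pestle to 120 mm), beyond the far edge of the board. Origin at the centre of its underside
- canister: fixed white lidded canister, 106 mm across, 118 mm high with the knob on its lid, beside the mortar; the two may have changed places. Not to be aimed at
- jar_a: small amber spice jar, 44 mm across, 85 mm high; bystander. Origin at its underside
- jar_b: small clear spice jar, 48 mm across, 75 mm high; bystander. Origin at its underside
- mill: dark wooden pepper mill, 50 mm across, 115 mm high; bystander. Origin at its underside
- mug: blue mug, 80 mm across, 90 mm high; bystander. Origin at its underside
- spoon: wooden spoon, 220 mm long, lying on the counter; bystander. Origin at its underside
- shell0: half of a round nutshell lying dome up on the board, dark brown, 24 mm across, 10 mm high, 12 g. Origin at the centre of its flat underside
- shell1: half of a round nutshell lying dome up on the board, dark brown, 22 mm across, 9 mm high, 12 g. Origin at the centre of its flat underside
- shell2: half of a round nutshell lying dome up on the board, dark brown, 24 mm across, 10 mm high, 12 g. Origin at the centre of its flat underside
- shell3: half of a round nutshell lying dome up on the board, dark brown, 26 mm across, 11 mm high, 12 g. Origin at the centre of its flat underside

How it is judged:
By the outcome, as a careful person would: the job done as asked, in the order asked, and still so for the second after the job is handed in, while the arm keeps its last pose, push and grip.
It also fails if it takes over 72 s, if anything falls off the work surface, if the arm or the gripper's body presses on something with over 40 N, if the wrist force passes 120 N, or if a joint passes its speed limit or range.

## Robot

A 7-joint arm with a two-finger parallel gripper is mounted at the origin on the work surface. World frame = base frame: x ahead of the robot, y to its left, z up, the work surface at z = 0. Lengths are in mm, angles in rad, forces in N, time in s.
With the tool pointing down it reaches from about 350 to 900 mm from the base axis. Payload 7.2 kg.
Tool frame: the origin (TCP) lies on the centre line of the jaws, within the pads' length; the fingertips stand 11 mm ahead of it and the grasp point (between the pads) lies 8 mm behind it; z points along the fingers, y is the direction in which the jaws open and shut (so a half turn about z gives the same grasp; the last joint's range is limited). The gripper opens to 85 mm and grips with 20 to 120 N. Pads are 22 mm wide; open, the fingers measure 114 mm over their backs; the gripper's body (76 mm by 85 mm) begins 54 mm behind the grasp point. The pads swing forward as they close: fully open they stand 13 mm farther back than shut.
Start: joints at [-1.263, 0.411, -0.013, 1.596, 0.006, 1.134, -0.082], TCP at [229.395, 581.383, 242.297] pointing down, gripper open.
Joint ranges: [-2.95, 2.95], [-0.29, 1.99], [-1.47, 1.44], [0.14, 2.54], [-1.03, 4.17], [0.13, 1.85], [-2.86, 2.86]. Speed limits (rad/s): [2.39, 2.39, 3.01, 3.01, 3.14, 3.14, 3.14].

## Interface

Orientations are given as a unit quaternion [x, y, z, w].
In Python, from plant import read_state, get_image, get_calibration, finish_job, outline_of, landmark_of gives the robot as it stands.
- The arm moves only by the tool drive_tool, never from a script. Its argument "rows" is a list of rows, each an object with "travel": the shift along the world's x, y, z in cm, a list of three; "turn": the turn about the world's z in degrees. A call has 1 to 5 rows; each row shifts and turns the commanded pose from where the row before left it; what a row does not reach is not made up. A row lasts 1/10 s, in which the tool goes at most 50 mm and 8.59 degrees, less where a joint would pass 70% of its speed; a pose out of reach is approached as far as the arm can. A call with a gripper value outside its range is refused whole. "jaw" is the opening, from -1 (shut) to 1 (fully open), set as the call begins (left out, the last holds). The fingers move at their own pace and stop on an object; the grip force is fixed at half the most. Time passes only in rows, so rows that do not move let the fingers close. It gives the time, the measured TCP pose, the force and the opening at its end, in the units of the state.
- read_state(): the state, without advancing time (a new reading comes with each control period).
- get_image(name): name is "scene" or "side" or "wrist"; returns (picture, depth): 384x512x3 uint8, blue, green, red; 384x512 float32, mm along the optical axis (not along the pixel's ray), 0 where there is no reading.
- get_calibration(name): a dict with "intrinsics" (3x3 intrinsics, pixels), "world_from_camera" (4x4, takes a point from camera to world coordinates). Camera axes: x right, y down, z forward; pixel columns grow to the right and rows downward; lengths in mm; the calibration is good to about 2 mm. The wrist camera is an equidistant fisheye: a pixel r from the principal point sees the ray r / f radians off the axis. A picture is of the moment at which its call begins: read the wrist's pose just before it. get_calibration takes no time and is no camera call; for the wrist camera it gives the pose at the moment of the call.
- finish_job(): hands the job in, once; it reports no verdict.
Trained networks look in the newest picture that a camera, given by its name, has taken for a name from the list of things; names that differ only in an ending like _2 or _b are one class to them, and where a whole thing is asked for, a point or a joint stands for the part that bears it (a point fixed in the world has none). Each returns a list of dicts, best first, with "confidence" (0 to 1); they miss things now and then, are a little off and sometimes report something else, mostly with a low value. They report only what shows in the picture. A call takes as long as a camera call.
- outline_of(thing, camera): "mask" (384x512 bool, what is visible of it) and "box" ([left, top, right, bottom] in pixels, round what is visible of it).
- landmark_of(thing, camera): "position" ([column, row] in pixels: a listed point, or the origin of a listed thing).
The state is a dict: "clock": time; "q": joint angles; "qvel": joint speeds; "joint_efforts": joint torques, N m; "tool_pos": TCP position; "eef_rot": TCP orientation; "force": force on the tool from outside, world axes, zero at the start; "moment": the same for the moment, N m; "grip_width": finger opening in mm.
Only numpy, scipy, OpenCV 4.12 (cv2) and the standard library are available. Lean on these libraries where they do the work, as an engineer would, in place of code of your own. Each camera call takes 0.05 s, during which the arm holds its last target.

## Working session

There is one attempt and no reset: what is moved stays moved. The work goes in short steps, Python scripts to look and compute and a tool call to move; the robot and the scene stay as the last step left them, time stands still between calls to the robot, and variables do not carry over. Pictures are saved under pics/ and viewed, and the job is handed in when it is done.

Besides the shell and the picture viewer there is one more tool, called after "Request:" in YAML: its name, and indented under it one key for each argument. drive_tool: Moves the arm, as the interface text tells. Its arguments: {"type":"object","properties":{"rows":{"type":"array","items":{"type":"object","properties":{"travel":{"type":"array","items":{"type":"number"}},"turn":{"type":"number"}}}},"jaw":{"type":"number"}},"required":["rows"]}

```bash
ls; mkdir -p pics
cat > h.py <<'E'
import numpy as np, cv2
from plant import *
def cal(n):
    c=get_calibration(n); return np.array(c["intrinsics"],float),np.array(c["world_from_camera"],float)
def pts(n,depth,mask):
    K,T=cal(n); v,u=np.nonzero(mask&(depth>0)); z=depth[v,u]
    P=np.c_[(u-K[0,2])*z/K[0,0],(v-K[1,2])*z/K[1,1],z]
    return P@T[:3,:3].T+T[:3,3]
def onplane(n,uv,h):
    K,T=cal(n); d=T[:3,:3]@np.array([(uv[0]-K[0,2])/K[0,0],(uv[1]-K[1,2])/K[1,1],1]); o=T[:3,3]
    return o+d*(h-o[2])/d[2]
def proj(n,p):
    K,T=cal(n); q=T[:3,:3].T@(np.array(p)-T[:3,3]); return (K[0,0]*q[0]/q[2]+K[0,2],K[1,1]*q[1]/q[2]+K[1,2])
E
python3 - <<'E'
from h import *
for n in ["scene","side","wrist"]:
    p,d=get_image(n); cv2.imwrite(f"pics/{n}0.png",p); np.save(f"{n}0.npy",d)
    K,T=cal(n); print(n,K.round(1).tolist(),T.round(2).tolist())
s=read_state(); print(s)
E
```

```text
pics
scene [[382.2, 0.0, 254.4], [0.0, 382.2, 188.0], [0.0, 0.0, 1.0]] [[-0.7, 0.52, -0.49, 992.96], [0.72, 0.52, -0.47, 482.09], [0.01, -0.68, -0.73, 740.56], [0.0, 0.0, 0.0, 1.0]]
side [[397.0, 0.0, 250.2], [0.0, 397.0, 195.5], [0.0, 0.0, 1.0]] [[-0.96, -0.18, 0.2, 347.16], [-0.27, 0.7, -0.66, 715.41], [-0.02, -0.69, -0.72, 807.21], [0.0, 0.0, 0.0, 1.0]]
wrist [[297.3, 0.0, 252.5], [0.0, 297.3, 188.5], [0.0, 0.0, 1.0]] [[0.37, 0.88, 0.29, 155.52], [0.93, -0.35, -0.11, 611.67], [-0.0, 0.31, -0.95, 374.24], [0.0, 0.0, 0.0, 1.0]]
{'clock': 0.15, 'q': array([-1.263169  ,  0.41175345, -0.01273811,  1.59683921,  0.00560032,
        1.13429665, -0.08220456]), 'qvel': array([ 2.37112452e-05, -1.77775771e-03,  2.15425731e-03, -1.78027747e-03,
        9.32176348e-04, -8.12197972e-04,  1.03956535e-03]), 'joint_efforts': array([ 1.91526531e-03, -6.01033759e+01,  6.83052298e-01, -2.99646878e+01,
        1.39212253e-02,  7.96278444e-03,  3.53914982e-05]), 'tool_pos': array([229.28342008, 581.03383001, 241.62801489]), 'eef_rot': array([ 1.86788492e-01,  9.82399950e-01, -6.25539022e-04, -7.92634094e-05]), 'force': array([ 0.95024227, -0.32504721,  0.84059212]), 'moment': array([-0.02213989,  0.01834913,  0.01975202]), 'grip_width': 85.30712469394776}
```

View pics/scene0.png

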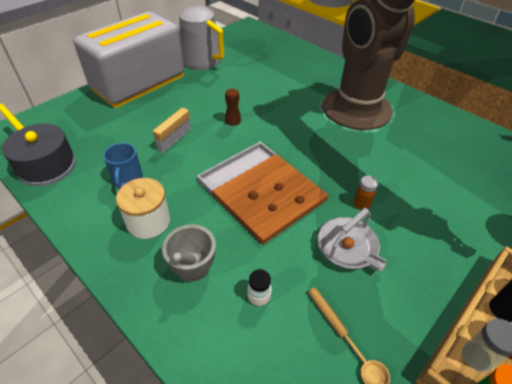

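View pics/side0.png

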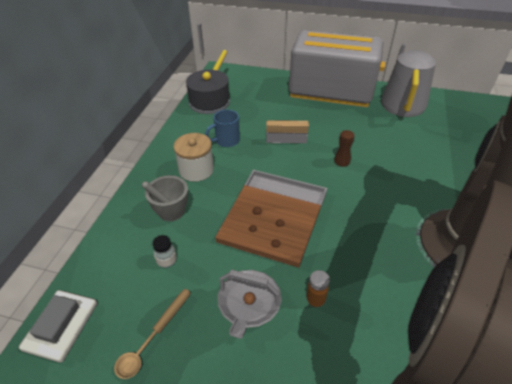

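Run:
```python
from h import *
for n in ["scene","side"]:
    d=np.load(f"{n}0.npy")
    print(n)
    for t in ["board","scraper","dish","mortar","canister","jar_a","jar_b","mill","mug","spoon"]:
        o=outline_of(t,n); o=o[:1]
        for r in o:
            P=pts(n,d,r["mask"]); 
            print(t,round(r["confidence"],2),r["box"],"lo",np.percentile(P,3,axis=0).round(),"hi",np.percentile(P,97,axis=0).round() )
    for t,h in [("board_top",22),("tray_floor",4),("scraper",0),("scraper_grip",54),("dish",0),("dish_grip",105),("dish_mid",10),("dish_lip",28),("nut_center",24),("mortar",0),("shell0",22),("shell1",22),("shell2",22),("shell3",22)]:
        for r in landmark_of(t,n)[: (5 if "shell" in t else 1)]:
            print(t,round(r["confidence"],2),np.round(r["position"]),onplane(n,r["position"],h).round())
```

```text
scene
board 0.83 [197.5, 144.1, 327.2, 243.4] lo [ 386. -102.    2.] hi [602. 163.  23.]
scraper 0.86 [152.2, 108.2, 190.0, 151.6] lo [ 463. -308.    1.] hi [ 587. -270.   72.]
dish 0.57 [317.7, 210.1, 385.6, 272.9] lo [424. 236.  11.] hi [547. 374. 111.]
mortar 0.79 [160.4, 224.1, 220.1, 281.5] lo [715.  33.   0.] hi [812. 134. 109.]
canister 0.56 [117.7, 180.6, 172.0, 240.2] lo [ 715. -137.    2.] hi [809. -42. 106.]
jar_a 0.93 [244.9, 269.9, 274.2, 311.5] lo [691. 217.   0.] hi [734. 257.  76.]
jar_b 0.93 [244.9, 269.9, 274.2, 311.5] lo [691. 217.   0.] hi [734. 257.  76.]
mill 0.69 [225.7, 88.7, 242.0, 123.3] lo [ 325. -249.   -0.] hi [ 362. -213.  110.]
mug 0.87 [105.4, 140.7, 144.4, 189.1] lo [ 675. -293.    4.] hi [ 756. -203.   89.]
board_top 0.64 [267. 194.] [503.  63.  22.]
tray_floor 0.81 [241. 168.] [472. -64.   4.]
scraper 0.61 [173. 135.] [ 515. -314.    0.]
scraper_grip 0.75 [345. 250.] [525. 310.  54.]
dish 0.85 [348. 247.] [475. 295.   0.]
dish_grip 0.63 [357. 215.] [467. 288. 105.]
dish_mid 0.79 [347. 246.] [482. 295.  10.]
dish_lip 0.82 [381. 267.] [488. 383.  28.]
[... 2088 characters left out ...]
2.]
shell0 0.44 [261. 216.] [516.  58.  22.]
shell0 0.41 [280. 225.] [461.  73.  22.]
shell1 0.58 [255. 232.] [517. 112.  22.]
shell1 0.48 [275. 244.] [460. 135.  22.]
shell1 0.45 [268. 218.] [497.  58.  22.]
shell1 0.44 [261. 216.] [516.  58.  22.]
shell1 0.41 [280. 225.] [461.  73.  22.]
shell2 0.58 [255. 232.] [517. 112.  22.]
shell2 0.48 [275. 244.] [460. 135.  22.]
shell2 0.45 [268. 218.] [497.  58.  22.]
shell2 0.44 [261. 216.] [516.  58.  22.]
shell2 0.41 [280. 225.] [461.  73.  22.]
shell3 0.58 [255. 232.] [517. 112.  22.]
shell3 0.48 [275. 244.] [460. 135.  22.]
shell3 0.45 [268. 218.] [497.  58.  22.]
shell3 0.44 [261. 216.] [516.  58.  22.]
shell3 0.41 [280. 225.] [461.  73.  22.]
```

Run:
```python
from h import *
for n in ["scene","side"]:
    p=cv2.imread(f"pics/{n}0.png"); d=np.load(f"{n}0.npy"); print(n)
    m=np.ones(d.shape,bool)
    K,T=cal(n); v,u=np.mgrid[0:384,0:512]; Z=d
    P=np.stack([(u-K[0,2])*Z/K[0,0],(v-K[1,2])*Z/K[1,1],Z],-1)@T[:3,:3].T+T[:3,3]; P[d==0]=np.nan
    def rect(Q): 
        r=cv2.minAreaRect(Q[:,:2].astype(np.float32)); return np.round(r[0],1),np.round(r[1],1),round(r[2],1)
    X,Y,H=P[...,0],P[...,1],P[...,2]
    # counter height
    g=(X>380)&(X<640)&(Y>-220)&(Y<-140); print("counter z",np.nanmedian(H[g]))
    B=outline_of("board",n)[0]["mask"]
    hsv=cv2.cvtColor(p,cv2.COLOR_BGR2HSV)
    wood=B&(hsv[...,1]>110)&(abs(H-22)<6); wood=cv2.morphologyEx(wood.astype(np.uint8),cv2.MORPH_OPEN,np.ones((3,3)))>0
    print("wood",rect(P[wood]),np.median(H[wood]))
    S=outline_of("scraper",n)[0]["mask"]; print("scraper top",rect(P[S&(H>64)&(H<80)]), np.nanmax(H[S]), P[S&(H>66)].mean(0).round(1))
    D=outline_of("dish",n)[0]["mask"]; q=P[D&(H>98)&(H<120)]; print("bar",rect(q),q.mean(0).round(1),q[:,2].max())
    rim=P[D&(H>24)&(H<40)]; print("rim",rect(rim))
    M=outline_of("mortar",n)[0]["mask"]; q=P[M&(H>78)&(H<90)]; print("mortar",cv2.minEnclosingCircle(q[:,:2].astype(np.float32)))
    # shells: dark px inside wood
    hull=cv2.convexHull(np.argwhere(wood)[:,::-1].astype(np.int32)); hm=np.zeros(d.shape,np.uint8); cv2.fillConvexPoly(hm,hull,1)
    hm=cv2.erode(hm,np.ones((5,5)))
    dk=((hm>0)&(p[...,2]<np.median(p[...,2][wood])*0.72)).astype(np.uint8)
    k,l,st,c=cv2.connectedComponentsWithStats(dk)
    for i in range(1,k):
        if st[i,4]>12: 
            q=P[l==i]; print("shell",st[i,4],c[i].round(),onplane(n,c[i],26).round(), np.nanmean(q,0).round())
```

```text
scene
counter z -1.1798236260660815
wood (array([493.1,  64.1]), array([201.7, 221.6]), 84.2) 20.784807724870802
scraper top (array([ 524.7, -293.4]), array([131.7,  29.9]), 14.0) 74.02895843632064 [ 527.8 -290.6   70.5]
bar (array([487.7, 294.5]), array([12.6, 85.4]), 88.0) [489.4 295.5 108.7] 113.35189636937105
rim (array([481.4, 298.8]), array([136.3, 141.3]), 38.5)
mortar ((762.7520751953125, 82.32392883300781), 55.291378021240234)
shell 52 [278. 187.] [468.  69.  26.] [469.  69.  27.]
shell 66 [252. 195.] [535.  42.  26.] [536.  44.  28.]
shell 57 [299. 199.] [463. 134.  26.] [464. 134.  27.]
shell 47 [272. 207.] [529. 103.  26.] [529. 103.  27.]
side
counter z 0.12696815012196794
wood (array([490.3,  66.8]), array([199. , 218.8]), 84.0) 22.277002693385384
scraper top (array([ 519.9, -291.6]), array([127. ,  28.1]), 13.5) 76.50548463323946 [ 520.6 -289.1   71.1]
bar (array([480.7, 295.6]), array([13.7, 96.4]), 87.3) [478.3 297.7 109.2] 116.22741614567678
rim (array([477.2, 300.3]), array([135.9, 141.6]), 38.0)
mortar ((759.8922119140625, 86.0814208984375), 54.752708435058594)
shell 34 [256. 211.] [532.  47.  26.] [531.  49.  29.]
shell 41 [279. 223.] [463.  70.  26.] [463.  73.  29.]
shell 33 [252. 228.] [526. 106.  26.] [525. 108.  29.]
shell 48 [275. 243.] [459. 136.  26.] [459. 139.  30.]
```

Run:
```python
import cv2
a=cv2.imread("pics/scene0.png")[140:280,150:400]; cv2.imwrite("pics/sc_crop.png",cv2.resize(a,None,fx=3.2,fy=3.2,interpolation=cv2.INTER_CUBIC))
```

```text
(no output)
```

View pics/sc_crop.png

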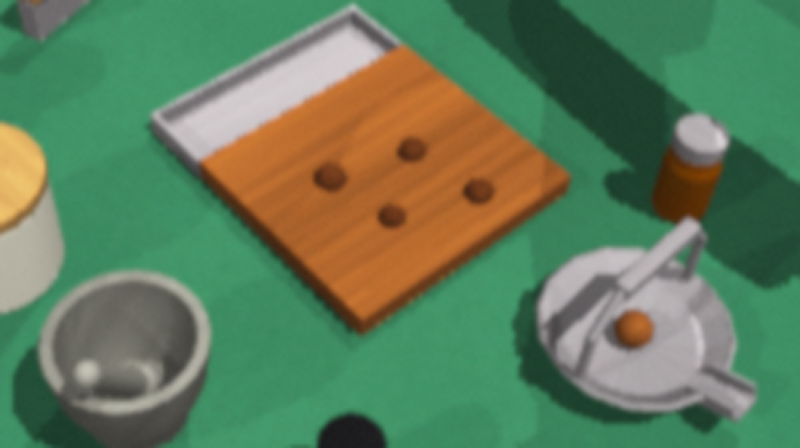

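View pics/wrist0.png

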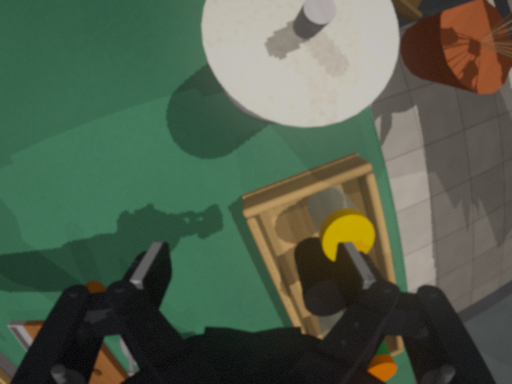

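Request:
drive_tool:
  rows:
    - {"travel": [1.25, -3.8, 0], "turn": 1.5}
    - {"travel": [1.25, -3.8, 0], "turn": 1.5}
    - {"travel": [1.25, -3.8, 0], "turn": 1.5}
    - {"travel": [1.25, -3.8, 0], "turn": 1.5}
    - {"travel": [1.25, -3.8, 0], "turn": 1.5}
  jaw: 1

```text
clock: 3.45
tool_pos: [292.3, 389.8, 242.4]
eef_rot: [0.122, 0.993, 0.0, 0.0]
force: [0.0, 0.8, 1.4]
grip_width: 85.6
```

Request:
drive_tool:
  rows:
    - {"travel": [1.25, -3.8, 0], "turn": 1.5}
    - {"travel": [1.25, -3.8, 0], "turn": 1.5}
    - {"travel": [1.25, -3.8, 0], "turn": 1.5}
    - {"travel": [1.25, -3.8, 0], "turn": 1.5}
    - {"travel": [1.25, -3.8, 0], "turn": 1.5}

```text
clock: 3.95
tool_pos: [354.7, 199.8, 242.6]
eef_rot: [0.056, 0.998, 0.0, 0.0]
force: [0.9, 1.1, 0.6]
grip_width: 84.9
```

Request:
drive_tool:
  rows:
    - {"travel": [1.25, -3.8, 0], "turn": 1.5}
    - {"travel": [1.25, -3.8, 0], "turn": 1.5}
    - {"travel": [1.25, -3.8, 0], "turn": 1.5}
    - {"travel": [1.25, -3.8, 0], "turn": 1.5}
    - {"travel": [1.25, -3.8, 0], "turn": 1.5}

```text
clock: 4.45
tool_pos: [417.3, 9.8, 242.7]
eef_rot: [-0.009, 1.0, 0.0, 0.001]
force: [0.2, 0.8, 0.2]
grip_width: 85.4
```

Request:
drive_tool:
  rows:
    - {"travel": [1.25, -3.8, 0], "turn": 1.5}
    - {"travel": [1.25, -3.8, 0], "turn": 1.5}
    - {"travel": [1.25, -3.8, 0], "turn": 1.5}
    - {"travel": [1.25, -3.8, 0], "turn": 1.5}
    - {"travel": [1.25, -3.8, 0], "turn": 1.5}

```text
clock: 4.95
tool_pos: [479.9, -180.1, 242.6]
eef_rot: [-0.075, 0.997, 0.0, 0.0]
force: [0.1, 0.7, 0.4]
grip_width: 85.3
```

Request:
drive_tool:
  rows:
    - {"travel": [1.25, -3.8, -1], "turn": 1.5}
    - {"travel": [1.4, -3.8, -1], "turn": 2}
    - {"travel": [1.4, -3.8, -1], "turn": 2}
    - {"travel": [0, 0, -1], "turn": 0}
    - {"travel": [0, 0, 0], "turn": 0}

```text
clock: 5.45
tool_pos: [518.9, -293.1, 200.5]
eef_rot: [-0.121, 0.993, 0.001, -0.001]
force: [-0.2, 0.6, -0.2]
grip_width: 85.8
```

Run:
```python
from h import *
s=read_state(); print(s["clock"],s["tool_pos"],s["eef_rot"],s["q"].round(2))
p,d=get_image("wrist"); cv2.imwrite("pics/w1.png",p); np.save("w1.npy",d)
K,T=cal("wrist"); print(T.round(3).tolist())
m=outline_of("scraper","wrist"); print([(r["confidence"],r["box"]) for r in m])
m=m[0]["mask"]&(d>0)
v,u=np.nonzero(m); x=(u-K[0,2])/K[0,0]; y=(v-K[1,2])/K[1,1]; th=np.hypot(x,y); k=np.tan(th)/np.maximum(th,1e-9); z=d[v,u]
P=np.c_[x*k*z,y*k*z,z]@T[:3,:3].T+T[:3,3]
print(np.percentile(P,[2,50,98],axis=0).round())
q=P[(P[:,2]>65)&(P[:,2]<80)]; print(cv2.minAreaRect(q[:,:2].astype(np.float32)),q.mean(0))
```

```text
5.45 [ 518.85876531 -293.12156291  200.54611089] [-1.20547487e-01  9.92706277e-01  5.56231495e-04 -1.49743282e-03] [ 0.02  0.44  0.56  1.74 -0.27  1.04  2.49]
[[-0.241, 0.923, 0.299, 442.561], [0.97, 0.229, 0.076, -310.013], [0.002, 0.308, -0.951, 334.195], [0.0, 0.0, 0.0, 1.0]]
[(0.86, [238.6, 109.1, 265.9, 244.9])]
[[ 459. -315.   60.]
 [ 514. -294.   74.]
 [ 580. -272.   75.]]
((521.1575927734375, -292.539794921875), (128.43980407714844, 26.063453674316406), 13.026854515075684) [ 516.79073495 -293.71209141   73.73058146]
```

View pics/w1.png

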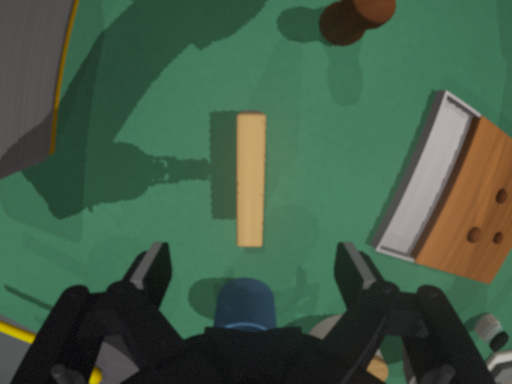

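Request:
drive_tool:
  rows:
    - {"travel": [0.25, 0.05, -4], "turn": 0}
    - {"travel": [0, 0, -4], "turn": -0.4}
    - {"travel": [0, 0, -4], "turn": 0}
    - {"travel": [0, 0, -2.4], "turn": 0}
    - {"travel": [0, 0, -1], "turn": 0}

```text
clock: 6.05
tool_pos: [522.0, -289.9, 46.8]
eef_rot: [-0.119, 0.993, 0.001, -0.001]
force: [-0.9, 0.4, -0.3]
grip_width: 85.1
```

Request:
drive_tool:
  rows:
    - {"travel": [0, 0, 0], "turn": 0}
    - {"travel": [0, 0, 0], "turn": 0}
    - {"travel": [0, 0, 0], "turn": 0}
    - {"travel": [0, 0, 0], "turn": 0}
    - {"travel": [0, 0, 0], "turn": 0}
  jaw: -1

```text
clock: 6.55
tool_pos: [523.2, -292.5, 49.7]
eef_rot: [-0.118, 0.993, -0.0, 0.001]
force: [-1.6, 0.5, 8.1]
grip_width: 25.5
```

Request:
drive_tool:
  rows:
    - {"travel": [0, 0, 0], "turn": 0}
    - {"travel": [0, 0, 0], "turn": 0}
    - {"travel": [0, 0, 0], "turn": 0}

```text
clock: 6.85
tool_pos: [523.3, -292.5, 49.7]
eef_rot: [-0.118, 0.993, -0.0, 0.001]
force: [-0.9, 0.4, 6.9]
grip_width: 25.4
```

Request:
drive_tool:
  rows:
    - {"travel": [0, 0, 2], "turn": 0}
    - {"travel": [0, 0, 4], "turn": 0}
    - {"travel": [0, 0, 4], "turn": 0}
    - {"travel": [-0.15, 2, 2], "turn": -1.5}
    - {"travel": [-0.15, 3.5, 0], "turn": -1.5}

```text
clock: 7.35
tool_pos: [520.4, -240.3, 172.1]
eef_rot: [-0.089, 0.996, -0.002, 0.003]
force: [1.4, 0.7, -2.1]
grip_width: 25.4
```

Request:
drive_tool:
  rows:
    - {"travel": [-0.15, 4, 0], "turn": -1.5}
    - {"travel": [-0.15, 4, 0], "turn": -1.5}
    - {"travel": [-0.15, 4, 0], "turn": -1.5}
    - {"travel": [-0.15, 4, 0], "turn": -1.5}
    - {"travel": [-0.15, 4, 0], "turn": -1.5}

```text
clock: 7.85
tool_pos: [511.4, -35.5, 168.5]
eef_rot: [-0.026, 1.0, 0.0, 0.0]
force: [1.2, 0.9, -2.1]
grip_width: 25.2
```

Request:
drive_tool:
  rows:
    - {"travel": [-0.15, 4, 0], "turn": -1.5}
    - {"travel": [-0.15, 4, 0], "turn": -1.5}
    - {"travel": [-0.15, 4, 0], "turn": -1.5}
    - {"travel": [-0.15, 4, 0], "turn": -1.5}
    - {"travel": [0, 4, 0], "turn": -1.5}

```text
clock: 8.35
tool_pos: [505.3, 164.4, 168.6]
eef_rot: [0.039, 0.999, 0.0, -0.0]
force: [1.1, 0.7, -1.4]
grip_width: 25.2
```

Run:
```python
from h import *
s=read_state(); print(s["clock"],s["tool_pos"],s["eef_rot"],s["force"],s["q"].round(2))
a=s["eef_rot"]; print(np.degrees(2*np.arctan2(-a[0],a[1])))
for n in ["scene","side","wrist"]:
    p,d=get_image(n); cv2.imwrite(f"pics/{n}2.png",p); np.save(f"{n}2.npy",d)
    if n!="wrist":
        S=outline_of("scraper",n)
        if S: P=pts(n,d,S[0]["mask"]); print(n,np.percentile(P,[2,50,98],axis=0).round())
```

```text
8.35 [505.32172894 164.40406701 168.60271408] [ 3.92974383e-02  9.99227533e-01  2.20833395e-04 -6.28256628e-06] [ 1.06634945  0.7039892  -1.37535252] [-0.84  0.36  0.55  1.93 -0.24  0.91  1.32]
-4.504314660060539
scene [[455. 150. 119.]
 [542. 170. 165.]
 [570. 179. 191.]]
side [[437. 160. 121.]
 [485. 180. 166.]
 [564. 189. 193.]]
```

View pics/side2.png

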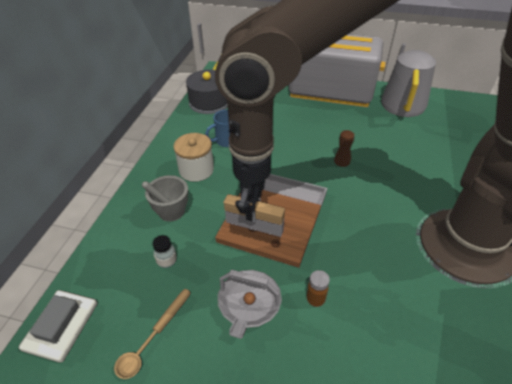

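View pics/wrist2.png

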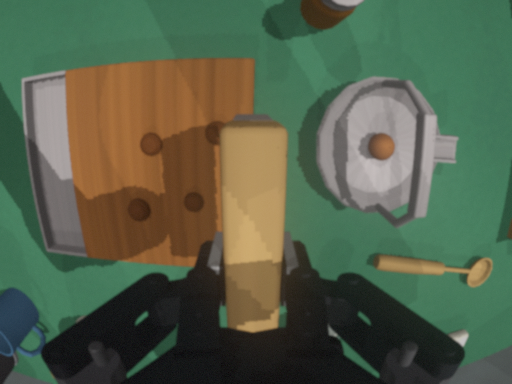

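Request:
drive_tool:
  rows:
    - {"travel": [0, 0, -3], "turn": -1.5}
    - {"travel": [0, 0, -3], "turn": 0}
    - {"travel": [0, 0, -2], "turn": 0}
    - {"travel": [0, 0, -1], "turn": 0}
    - {"travel": [0, 0, -0.3], "turn": 0}

```text
clock: 9.1
tool_pos: [505.7, 161.4, 74.7]
eef_rot: [0.053, 0.999, -0.001, -0.001]
force: [-0.2, 0.2, -1.6]
grip_width: 25.4
```

Request:
drive_tool:
  rows:
    - {"travel": [0, 0, -0.1], "turn": 0}
    - {"travel": [0, 0, 0], "turn": 0}
    - {"travel": [0, 0, 0], "turn": 0}

```text
clock: 9.4
tool_pos: [506.5, 163.0, 75.2]
eef_rot: [0.052, 0.999, 0.0, 0.001]
force: [-0.1, 0.5, -2.7]
grip_width: 25.1
```

Request:
drive_tool:
  rows:
    - {"travel": [0, 0, -0.2], "turn": 0}
    - {"travel": [-0.06, -0.6, 0], "turn": 0}
    - {"travel": [-0.1, -1, 0], "turn": 0}
    - {"travel": [-0.1, -1, 0], "turn": 0}
    - {"travel": [-0.1, -1, 0], "turn": 0}

```text
clock: 9.9
tool_pos: [502.1, 125.5, 72.3]
eef_rot: [0.052, 0.999, -0.0, -0.0]
force: [0.7, -0.2, -2.0]
grip_width: 25.1
```

Request:
drive_tool:
  rows:
    - {"travel": [-0.11, -1, 0], "turn": 0}
    - {"travel": [-0.11, -1, 0], "turn": 0}
    - {"travel": [-0.11, -1, 0], "turn": 0}
    - {"travel": [-0.11, -1, 0], "turn": 0}
    - {"travel": [-0.11, -1, 0], "turn": 0}

```text
clock: 10.4
tool_pos: [496.7, 76.1, 72.3]
eef_rot: [0.052, 0.999, 0.0, 0.0]
force: [-0.5, 0.4, -2.0]
grip_width: 25.2
```

Run:
```python
from h import *
s=read_state(); print(s["clock"],s["tool_pos"],s["force"])
for n in ["scene","wrist"]:
    p,d=get_image(n); 
    if n=="scene": p=cv2.resize(p[130:270,180:350],None,fx=4,fy=4)
    cv2.imwrite(f"pics/{n}3.png",p)
```

```text
10.4 [496.70937882  76.09466384  72.32920646] [-0.51913845  0.39863887 -1.95385154]
```

View pics/scene3.png

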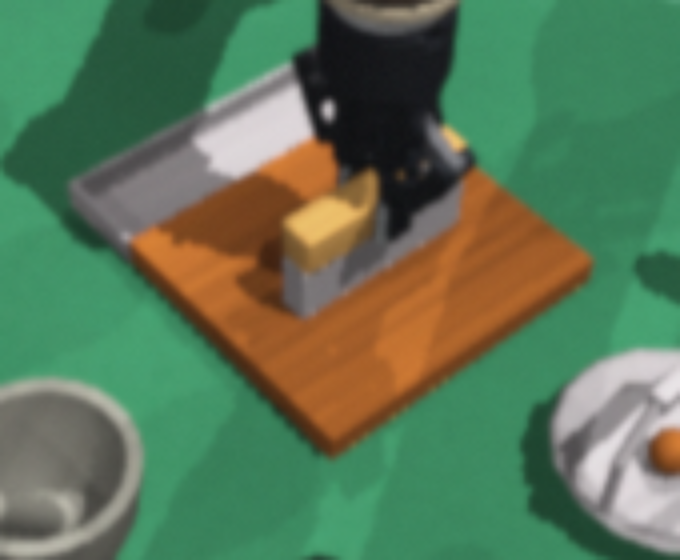

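View pics/wrist3.png

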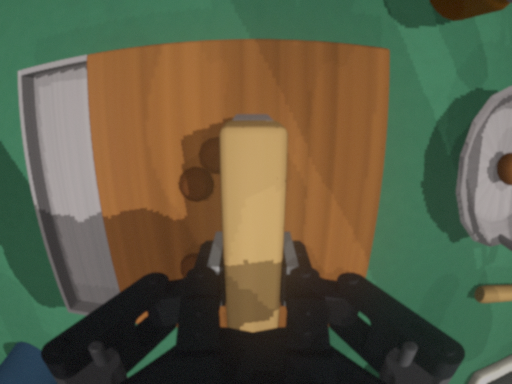

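Request:
drive_tool:
  rows:
    - {"travel": [-0.11, -1, 0], "turn": 0}
    - {"travel": [-0.11, -1, 0], "turn": 0}
    - {"travel": [-0.11, -1, 0], "turn": 0}
    - {"travel": [-0.11, -1, 0], "turn": 0}
    - {"travel": [-0.11, -1, 0], "turn": 0}

```text
clock: 11.0
tool_pos: [491.1, 25.9, 72.3]
eef_rot: [0.052, 0.999, -0.0, -0.0]
force: [0.7, 0.1, -1.9]
grip_width: 25.4
```

Request:
drive_tool:
  rows:
    - {"travel": [-0.11, -1, 0], "turn": 0}
    - {"travel": [-0.11, -1, 0], "turn": 0}
    - {"travel": [-0.11, -1, 0], "turn": 0}
    - {"travel": [-0.11, -1, 0], "turn": 0}
    - {"travel": [-0.08, -0.8, 0], "turn": 0}

```text
clock: 11.5
tool_pos: [486.0, -22.1, 72.3]
eef_rot: [0.052, 0.999, -0.0, 0.0]
force: [0.0, -1.1, -1.3]
grip_width: 25.7
```

Request:
drive_tool:
  rows:
    - {"travel": [-0.08, -0.8, 0], "turn": 0}
    - {"travel": [-0.08, -0.8, 0], "turn": 0}
    - {"travel": [-0.08, -0.8, 0], "turn": 0}
    - {"travel": [-0.05, -0.5, 0], "turn": 0}
    - {"travel": [0, 0, 0], "turn": 0}

```text
clock: 12.0
tool_pos: [483.1, -51.0, 72.3]
eef_rot: [0.052, 0.999, -0.0, 0.0]
force: [0.1, 1.4, -1.6]
grip_width: 25.1
```

Run:
```python
from h import *
s=read_state(); print(s["clock"],s["tool_pos"],s["force"])
for n in ["scene","wrist"]:
    p,d=get_image(n); 
    if n=="scene": p=cv2.resize(p[130:270,180:350],None,fx=4,fy=4)
    cv2.imwrite(f"pics/{n}4.png",p)
```

```text
12.0 [483.11041561 -50.95728081  72.33500731] [ 0.05669032  1.41180911 -1.58353544]
```

View pics/scene4.png

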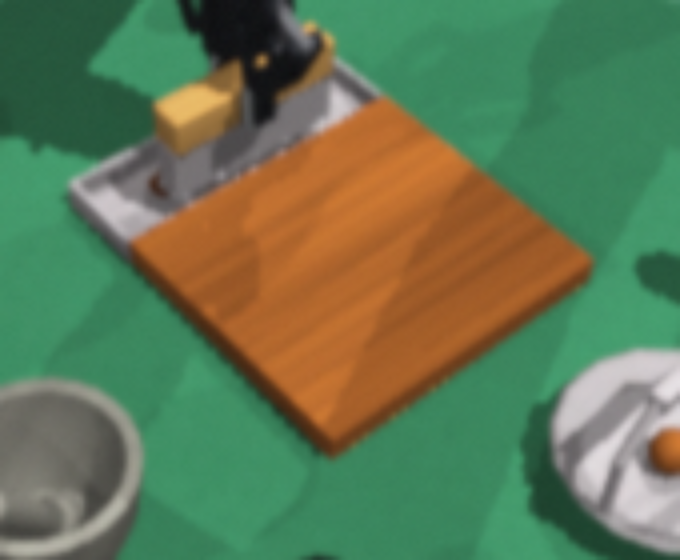

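View pics/wrist4.png

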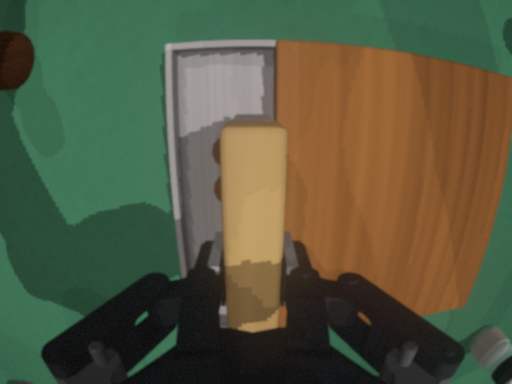

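Request:
drive_tool:
  rows:
    - {"travel": [0, 0, 2], "turn": 0}
    - {"travel": [0, 0, 3], "turn": 0}
    - {"travel": [0, -1, 3], "turn": 0}
    - {"travel": [-0.3, -3, 0], "turn": 0}
    - {"travel": [-0.3, -3, 0], "turn": 0}

```text
clock: 12.6
tool_pos: [478.1, -119.6, 153.4]
eef_rot: [0.05, 0.999, 0.0, 0.001]
force: [0.2, 1.1, -2.2]
grip_width: 25.1
```

Request:
drive_tool:
  rows:
    - {"travel": [-0.3, -3, 0], "turn": 0}
    - {"travel": [-0.3, -2.3, 0], "turn": 0}
    - {"travel": [0, 0, 0], "turn": 0}

```text
clock: 12.9
tool_pos: [470.5, -176.2, 152.6]
eef_rot: [0.054, 0.999, -0.001, 0.0]
force: [-0.9, -0.1, -1.9]
grip_width: 24.9
```

Run:
```python
from h import *
s=read_state(); print(s["clock"],s["tool_pos"],s["force"])
for n in ["scene","side"]:
    p,d=get_image(n)
    p=p[110:270,160:360] if n=="scene" else p[100:270,200:370]
    cv2.imwrite(f"pics/{n}5.png",cv2.resize(p,None,fx=3.5,fy=3.5))
```

```text
12.9 [ 470.53191102 -176.20854297  152.57820491] [-0.85688206 -0.10698635 -1.89418151]
```

View pics/scene5.png

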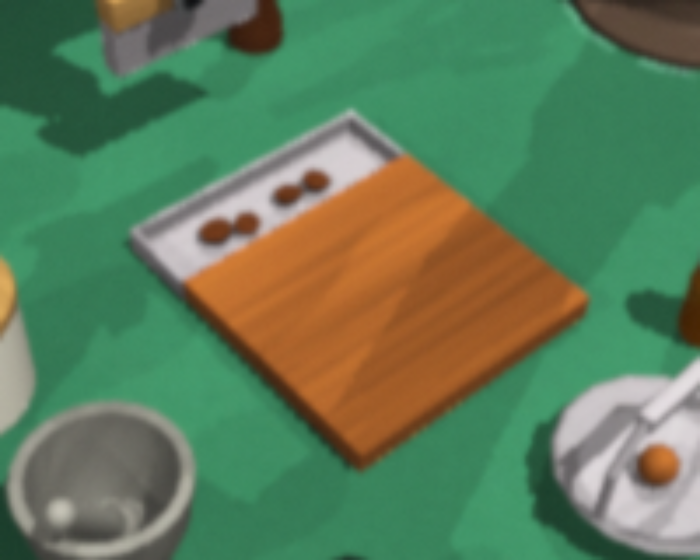

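View pics/side5.png

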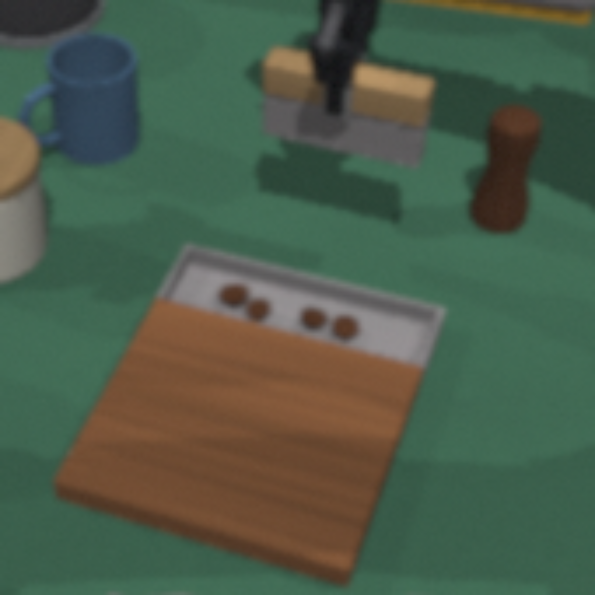

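All four shells sit in the tray and the board is bare. Now I'll set the scraper down.

Request:
drive_tool:
  rows:
    - {"travel": [0, 0, -3], "turn": 0}
    - {"travel": [0, 0, -3], "turn": 0}
    - {"travel": [0, 0, -2.5], "turn": 0}
    - {"travel": [0, 0, -1], "turn": 0}
    - {"travel": [0, 0, -0.4], "turn": 0}

```text
clock: 13.5
tool_pos: [471.0, -172.0, 52.5]
eef_rot: [0.051, 0.999, 0.0, -0.001]
force: [-0.3, 0.4, -1.3]
grip_width: 25.2
```

Request:
drive_tool:
  rows:
    - {"travel": [0, 0, -0.2], "turn": 0}
    - {"travel": [0, 0, -0.2], "turn": 0}
    - {"travel": [0, 0, -0.1], "turn": 0}
    - {"travel": [0, 0, 0], "turn": 0}

```text
clock: 13.9
tool_pos: [472.0, -173.2, 49.7]
eef_rot: [0.052, 0.999, 0.0, 0.001]
force: [-1.7, 0.1, 6.1]
grip_width: 24.8
```

Request:
drive_tool:
  rows:
    - {"travel": [0, 0, 0], "turn": 0}
    - {"travel": [0, 0, 0], "turn": 0}
    - {"travel": [0, 0, 0], "turn": 0}
    - {"travel": [0, 0, 0], "turn": 0}
    - {"travel": [0, 0, 0], "turn": 0}
  jaw: 1

```text
clock: 14.4
tool_pos: [471.2, -173.1, 48.3]
eef_rot: [0.052, 0.999, 0.0, 0.0]
force: [0.4, -0.4, 0.2]
grip_width: 85.2
```

Request:
drive_tool:
  rows:
    - {"travel": [0, 0, 1], "turn": 0}
    - {"travel": [0, 0, 4], "turn": 0}
    - {"travel": [0, 0, 5], "turn": 0}
    - {"travel": [0, 0, 5], "turn": 0}
    - {"travel": [0, 2, 4], "turn": 0}

```text
clock: 14.9
tool_pos: [471.0, -155.8, 241.8]
eef_rot: [0.054, 0.999, -0.001, 0.001]
force: [1.6, 1.0, -0.5]
grip_width: 85.2
```

Run:
```python
from h import *
s=read_state(); print(s["clock"],s["tool_pos"],s["force"],s["grip_width"])
for n in ["scene","side"]:
    p,d=get_image(n); S=outline_of("scraper",n)
    if S: P=pts(n,d,S[0]["mask"]); q=P[(P[:,2]>64)&(P[:,2]<82)]; print(n,np.percentile(P,[2,98],axis=0).round(),cv2.minAreaRect(q[:,:2].astype(np.float32)))
    cv2.imwrite(f"pics/{n}6.png",p)
```

```text
14.9 [ 470.9575904  -155.84341051  241.84404532] [ 1.58373371  0.96401257 -0.49260039] 85.18839003734419
scene [[ 409. -188.    2.]
 [ 536. -154.   73.]] ((471.306396484375, -171.8843994140625), (28.187997817993164, 130.0874481201172), 84.72206115722656)
side [[ 405. -184.    3.]
 [ 530. -154.   74.]] ((467.1971435546875, -171.3353271484375), (29.822595596313477, 126.92213439941406), 84.67754364013672)
```

View pics/side6.png

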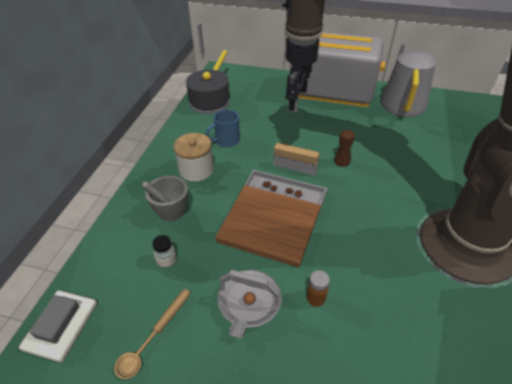

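Request:
drive_tool:
  rows:
    - {"travel": [0.1, 4, 0], "turn": 0.4}
    - {"travel": [0.1, 4, 0], "turn": 0.4}
    - {"travel": [0.1, 4, 0], "turn": 0.4}
    - {"travel": [0.1, 4, 0], "turn": 0.4}
    - {"travel": [0.1, 4, 0], "turn": 0.4}

```text
clock: 15.6
tool_pos: [475.1, 47.6, 237.0]
eef_rot: [0.035, 0.999, -0.001, -0.001]
force: [1.1, -0.2, 0.1]
grip_width: 85.6
```

Request:
drive_tool:
  rows:
    - {"travel": [0.1, 4, 0], "turn": 0.4}
    - {"travel": [0.1, 4, 0], "turn": 0.4}
    - {"travel": [0.1, 4, 0], "turn": 0.4}
    - {"travel": [0.1, 4, 0], "turn": 0.4}
    - {"travel": [0.1, 4, 0], "turn": 0.4}

```text
clock: 16.1
tool_pos: [480.5, 247.4, 236.6]
eef_rot: [0.017, 1.0, -0.001, -0.001]
force: [1.4, -0.3, -0.1]
grip_width: 85.4
```

Request:
drive_tool:
  rows:
    - {"travel": [0.3, 4, 0], "turn": 0}
    - {"travel": [0, 1, 0], "turn": 0}
    - {"travel": [0, 0, 0], "turn": 0}

```text
clock: 16.4
tool_pos: [483.3, 297.7, 236.3]
eef_rot: [0.016, 1.0, -0.001, -0.001]
force: [0.3, -0.6, -0.5]
grip_width: 85.5
```

```bash
cat >> h.py <<'E'
def wpts(d,m,KT=None):
    K,T=KT or cal("wrist")
    v,u=np.nonzero(m&(d>0)); x=(u-K[0,2])/K[0,0]; y=(v-K[1,2])/K[1,1]; th=np.hypot(x,y); k=np.tan(th)/np.maximum(th,1e-9); z=d[v,u]
    return np.c_[x*k*z,y*k*z,z]@T[:3,:3].T+T[:3,3]
E
python3 - <<'E'
from h import *
s=read_state(); print(s["clock"],s["tool_pos"],s["eef_rot"],s["q"].round(2)); a=s["eef_rot"]; print("jaw",90-np.degrees(2*np.arctan2(a[0],a[1])))
p,d=get_image("wrist"); cv2.imwrite("pics/w7.png",p)
for t in ["dish","nut"]:
    m=outline_of(t,"wrist"); print(t,[(round(r["confidence"],2),r["box"]) for r in m])
    P=wpts(d,m[0]["mask"]); print(np.percentile(P,[1,50,99],axis=0).round())
    if t=="dish":
        q=P[(P[:,2]>98)&(P[:,2]<120)]; r=cv2.minAreaRect(q[:,:2].astype(np.float32)); print(r,q.mean(0),np.percentile(q[:,2],[5,50,95]))
        c=q.mean(0)[:2]; w,V=np.linalg.eigh(np.cov(q[:,:2].T)); print(w**.5,np.degrees(np.arctan2(V[1],V[0])))
for t in ["dish_grip","dish_lip","dish_mid","nut_center"]: print(t,[(round(r["confidence"],2),np.round(r["position"])) for r in landmark_of(t,"wrist")[:2]])
E
```

```text
16.4 [483.31238575 297.70043374 236.29071025] [ 0.0156415   0.99987613 -0.00124906 -0.00122646] [-0.94  0.33  0.38  1.76 -0.14  1.08  1.03]
jaw 88.20754080585002
dish [(0.67, [238.5, 154.8, 260.6, 168.8]), (0.55, [188.2, 101.0, 326.7, 227.8])]
[[474. 280.  30.]
 [482. 301.  35.]
 [491. 306.  39.]]<stdin>:8: RuntimeWarning: Mean of empty slice.
  ret = um.true_divide(
Traceback (most recent call last):
IndexError: index -1 is out of bounds for axis 0 with size 0
```

View pics/w7.png

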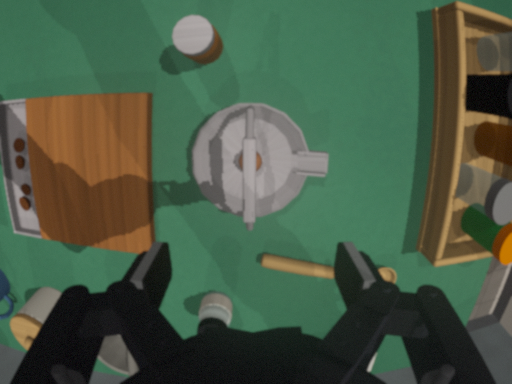

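Run:
```python
from h import *
p,d=get_image("wrist")
P=wpts(d,np.ones(d.shape,bool)); near=(abs(P[:,0]-482)<90)&(abs(P[:,1]-297)<70)
q=P[near&(P[:,2]>100)&(P[:,2]<125)]; r=cv2.minAreaRect(q[:,:2].astype(np.float32)); print(r,len(q),np.percentile(q[:,2],[5,50,95]))
w,V=np.linalg.eigh(np.cov(q[:,:2].T)); print(q.mean(0),w**.5,np.degrees(np.arctan2(V[1],V[0])))
q=P[near&(P[:,2]>27)&(P[:,2]<37)]; print("rim",np.percentile(q,[1,99],axis=0))
for t in ["dish_grip","dish_lip","dish_mid","nut_center","board_top","mortar"]: print(t,[(round(r["confidence"],2),np.round(r["position"])) for r in landmark_of(t,"wrist")[:2]])
# board from wrist
B=outline_of("board","wrist")[0]["mask"]; hsv=cv2.cvtColor(p,cv2.COLOR_BGR2HSV)
W=wpts(d,B&(hsv[...,1]>110)); W=W[abs(W[:,2]-np.median(W[:,2]))<6]; print("board",cv2.minAreaRect(W[:,:2].astype(np.float32)),np.median(W[:,2]))
N=wpts(d,outline_of("nut","wrist")[0]["mask"]); print("nut",N.mean(0))
```

```text
((481.0914001464844, 295.56658935546875), (11.373202323913574, 95.5380630493164), 87.65520477294922) 1182 [105.55534347 113.25060799 114.45631594]
[477.19141323 295.54602874 112.55150743] [ 3.29511409 24.8692314 ] [-92.03550797 177.96449203]
rim [[414.59620034 228.79145918  27.12562762]
 [546.82893863 363.19582647  35.63057489]]
dish_grip [(0.61, array([252., 180.])), (0.33, array([ 28., 192.]))]
dish_lip [(0.82, array([328., 164.])), (0.31, array([252., 179.]))]
dish_mid [(0.82, array([252., 158.]))]
nut_center [(0.65, array([254., 160.]))]
board_top [(0.62, array([ 85., 176.])), (0.23, array([220., 302.]))]
mortar [(0.64, array([ 17., 147.])), (0.33, array([ 29., 190.]))]
board ((491.6275634765625, 67.87528991699219), (200.3404541015625, 219.21783447265625), 84.17667388916016) 23.648702725118824
nut [712.72541363 -80.22781608  78.26813885]
```

Request:
drive_tool:
  rows:
    - {"travel": [-0.2, -0.27, -3], "turn": 0}
    - {"travel": [0, 0, -4], "turn": 0}
    - {"travel": [0, 0, -2], "turn": 0}
    - {"travel": [0, 0, 0], "turn": 0}
    - {"travel": [0, 0, 0], "turn": 0}
  jaw: -0.3

```text
clock: 17.45
tool_pos: [482.5, 294.2, 148.8]
eef_rot: [0.017, 1.0, -0.0, 0.0]
force: [0.6, 1.1, 0.9]
grip_width: 29.6
```

Run:
```python
from h import *
for _ in range(1):
    s=read_state(); print(s["clock"],s["tool_pos"],s["eef_rot"],s["grip_width"])
p,d=get_image("wrist"); cv2.imwrite("pics/w8.png",p)
P=wpts(d,np.ones(d.shape,bool)); near=(abs(P[:,0]-482)<90)&(abs(P[:,1]-297)<12)
q=P[near&(P[:,2]>104)&(P[:,2]<125)]; r=cv2.minAreaRect(q[:,:2].astype(np.float32)); print(r,len(q),q.mean(0))
```

```text
17.45 [482.49448361 294.21275699 148.79804074] [ 1.69128174e-02  9.99856964e-01 -6.16166895e-05  6.31343900e-05] 29.631350410716554
((477.8968505859375, 295.9859313964844), (12.193436622619629, 84.2801284790039), 87.9644546508789) 2349 [475.44313319 296.12887913 113.16560231]
```

View pics/w8.png

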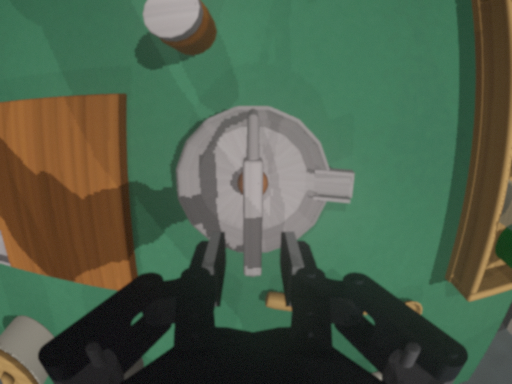

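Request:
drive_tool:
  rows:
    - {"travel": [-0.1, 0.1, -1.5], "turn": 0}
    - {"travel": [0, 0, -1.5], "turn": 0}
    - {"travel": [0, 0, -1.3], "turn": 0}
    - {"travel": [0, 0, -0.7], "turn": 0}
    - {"travel": [0, 0, 0], "turn": 0}

```text
clock: 18.0
tool_pos: [481.1, 295.1, 98.0]
eef_rot: [0.017, 1.0, -0.0, -0.0]
force: [0.4, -0.1, 0.4]
grip_width: 29.5
```

Request:
drive_tool:
  rows:
    - {"travel": [0, 0, 0], "turn": 0}
    - {"travel": [0, 0, 0], "turn": 0}
    - {"travel": [0, 0, 0], "turn": 0}
  jaw: -0.6

```text
clock: 18.3
tool_pos: [481.5, 295.4, 98.9]
eef_rot: [0.017, 1.0, 0.0, 0.0]
force: [-0.3, 1.0, 0.4]
grip_width: 17.2
```

Request:
drive_tool:
  rows:
    - {"travel": [0, 0, 0], "turn": 0}
    - {"travel": [0, 0, 0], "turn": 0}
    - {"travel": [0, 0, 0], "turn": 0}
    - {"travel": [0, 0, 0], "turn": 0}
  jaw: -1

```text
clock: 18.7
tool_pos: [481.6, 294.9, 98.8]
eef_rot: [0.017, 1.0, 0.0, 0.0]
force: [-0.6, -3.2, 5.4]
grip_width: 11.1
```

Run:
```python
from h import *
s=read_state(); print(s["clock"],s["tool_pos"],s["eef_rot"],s["force"],s["grip_width"])
p,d=get_image("scene"); cv2.imwrite("pics/s9.png",cv2.resize(p[180:300,280:420],None,fx=4,fy=4))
p,d=get_image("wrist"); cv2.imwrite("pics/w9.png",p)
```

```text
18.7 [481.57205844 294.88758579  98.82673592] [1.70808688e-02 9.99854071e-01 6.99133568e-05 2.76365186e-04] [-0.56497173 -3.20298871  5.38751977] 11.105831262789692
```

View pics/s9.png

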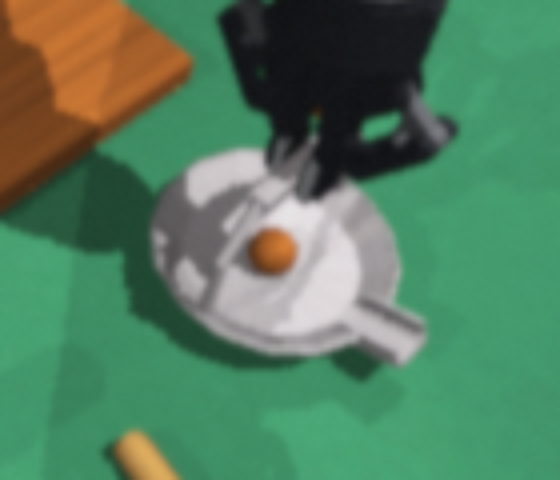

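View pics/w9.png

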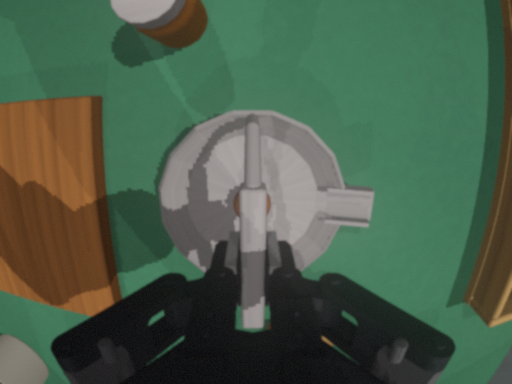

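Request:
drive_tool:
  rows:
    - {"travel": [0, 0, 0.1], "turn": 0}
    - {"travel": [0, 0, 0.2], "turn": 0}
    - {"travel": [0, 0, 0.3], "turn": 0}
    - {"travel": [0, 0, 0.3], "turn": 0}
    - {"travel": [0, 0, 0.3], "turn": 0}

```text
clock: 19.3
tool_pos: [481.1, 295.3, 110.5]
eef_rot: [0.017, 1.0, -0.0, -0.0]
force: [0.3, -0.7, -2.8]
grip_width: 10.7
```

Run:
```python
from h import *
s=read_state(); print(s["clock"],s["tool_pos"],s["eef_rot"],s["force"],s["moment"],s["grip_width"])
for n,sl in [("scene",np.s_[180:300,280:420]),("side",np.s_[240:360,180:320])]:
    p,d=get_image(n); cv2.imwrite(f"pics/{n}10.png",cv2.resize(p[sl],None,fx=4,fy=4))
    P=pts(n,d,outline_of("dish",n)[0]["mask"]); q=P[(P[:,2]>36)&(P[:,2]<55)]
    q=P[np.hypot(P[:,0]-481,P[:,1]-295)>57]; q=q[(abs(q[:,2]-np.median(q[:,2]))<10)]; A=np.c_[q[:,:2]-[481,295],np.ones(len(q))]; print(n,len(q),np.linalg.lstsq(A,q[:,2],rcond=None)[0])
```

```text
19.3 [481.0980334  295.25304647 110.46098764] [ 1.67792555e-02  9.99859216e-01 -1.52806185e-05 -7.10754473e-05] [ 0.25884047 -0.708157   -2.83633371] [ 0.02116216 -0.0155992   0.00502923] 10.67982222380001
scene 838 [ 7.55441902e-03 -5.79313161e-04  3.92201571e+01]
side 813 [-8.00463473e-03 -1.05943030e-02  4.13867351e+01]
```

View pics/scene10.png

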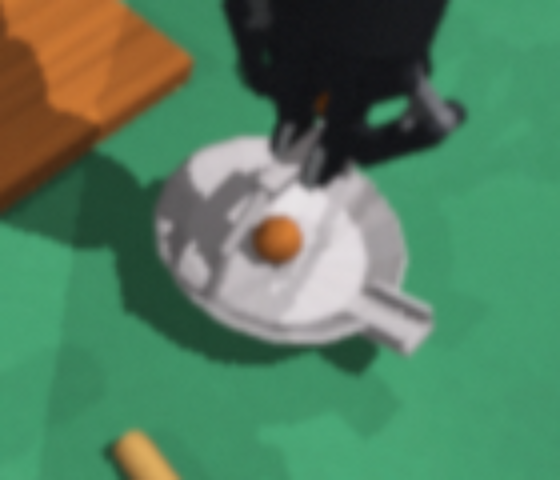

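View pics/side10.png

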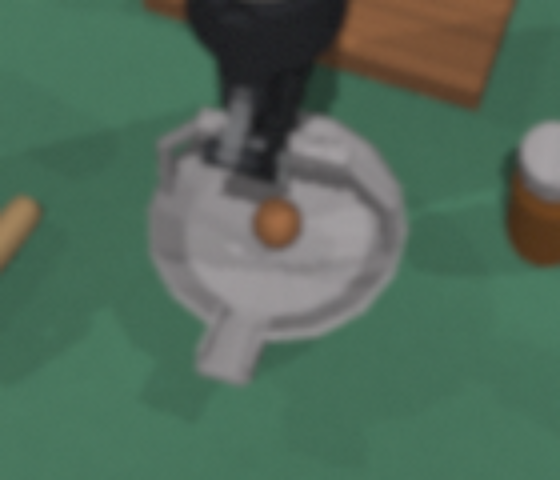

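Request:
drive_tool:
  rows:
    - {"travel": [0, 0, 0.3], "turn": 0}
    - {"travel": [0, 0, 0.5], "turn": 0}
    - {"travel": [0, 0, 0.7], "turn": 0}
    - {"travel": [0, 0, 0.9], "turn": 0}
    - {"travel": [0, 0, 0.9], "turn": 0}

```text
clock: 20.0
tool_pos: [481.3, 295.2, 144.3]
eef_rot: [0.017, 1.0, 0.0, 0.0]
force: [0.3, 0.1, -3.8]
grip_width: 11.2
```

Request:
drive_tool:
  rows:
    - {"travel": [0, 0, 0.9], "turn": 0}
    - {"travel": [0, 0, 0.9], "turn": 0}
    - {"travel": [0, 0, 0.9], "turn": 0}
    - {"travel": [0, 0, 0.9], "turn": 0}
    - {"travel": [0, 0, 0.9], "turn": 0}

```text
clock: 20.5
tool_pos: [481.2, 295.2, 189.1]
eef_rot: [0.017, 1.0, 0.0, 0.0]
force: [-0.4, 0.7, -3.0]
grip_width: 10.7
```

Request:
drive_tool:
  rows:
    - {"travel": [0, 0, 0.8], "turn": 0}
    - {"travel": [0, 0, 0.7], "turn": 0}
    - {"travel": [0, 0, 0.5], "turn": 0}
    - {"travel": [0, 0, 0.3], "turn": 0}
    - {"travel": [0, 0, 0.1], "turn": 0}

```text
clock: 21.0
tool_pos: [481.2, 295.2, 212.5]
eef_rot: [0.017, 1.0, 0.0, 0.0]
force: [0.3, -0.8, -2.9]
grip_width: 10.6
```

Request:
drive_tool:
  rows:
    - {"travel": [0, -0.15, 0], "turn": -0.5}
    - {"travel": [0, -0.3, 0], "turn": -1}
    - {"travel": [0, -0.45, 0], "turn": -1.5}
    - {"travel": [0.05, -0.6, 0], "turn": -2}
    - {"travel": [0.05, -0.75, 0], "turn": -2.5}

```text
clock: 21.5
tool_pos: [482.2, 272.0, 212.2]
eef_rot: [0.084, 0.996, -0.0, -0.0]
force: [0.3, 0.3, -2.8]
grip_width: 10.8
```

Request:
drive_tool:
  rows:
    - {"travel": [0.05, -0.9, 0], "turn": -3}
    - {"travel": [0.05, -1, 0], "turn": -3}
    - {"travel": [0.05, -1, 0], "turn": -3.5}
    - {"travel": [0.05, -1, 0], "turn": -3.5}
    - {"travel": [0.05, -1, 0], "turn": -3.5}

```text
clock: 22.0
tool_pos: [484.7, 222.6, 212.3]
eef_rot: [0.227, 0.974, -0.0, -0.0]
force: [0.6, 0.6, -2.7]
grip_width: 11.4
```

Run:
```python
from h import *
s=read_state(); print(s["clock"],s["tool_pos"],s["eef_rot"],s["force"],s["q"].round(2))
p,d=get_image("scene"); cv2.imwrite("pics/s11.png",p[100:330,130:470])
```

```text
22.0 [484.71594312 222.56434593 212.32950112] [ 2.26908808e-01  9.73916009e-01 -3.80134412e-06 -7.52631901e-06] [ 0.59875698  0.55471276 -2.65301696] [-0.92  0.3   0.5   1.88 -0.17  1.    0.76]
```

View pics/s11.png

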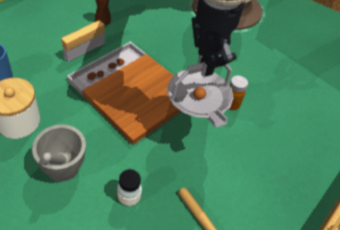

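Request:
drive_tool:
  rows:
    - {"travel": [0.03, -0.3, 0], "turn": -1.5}
    - {"travel": [0.04, -0.6, 0], "turn": -2.5}
    - {"travel": [0.05, -0.85, 0], "turn": -3.5}
    - {"travel": [0.05, -1, 0], "turn": -3.5}
    - {"travel": [0.05, -1, 0], "turn": -3.5}

```text
clock: 22.55
tool_pos: [486.9, 186.2, 212.3]
eef_rot: [0.347, 0.938, 0.0, 0.0]
force: [0.7, -0.2, -3.3]
grip_width: 11.1
```

Request:
drive_tool:
  rows:
    - {"travel": [0.05, -1, 0], "turn": -3.5}
    - {"travel": [0.05, -1, 0], "turn": -3.5}
    - {"travel": [0.05, -1, 0], "turn": -3.5}
    - {"travel": [0.05, -1, 0], "turn": -3.5}
    - {"travel": [0.05, -1, 0], "turn": -3.5}

```text
clock: 23.05
tool_pos: [489.4, 136.2, 212.4]
eef_rot: [0.485, 0.874, 0.0, 0.0]
force: [-0.2, 0.4, -2.8]
grip_width: 10.9
```

Request:
drive_tool:
  rows:
    - {"travel": [0.05, -1, 0], "turn": -3.5}
    - {"travel": [0.05, -1, 0], "turn": -3.5}
    - {"travel": [0.05, -1, 0], "turn": -3.5}
    - {"travel": [0.05, -1, 0], "turn": -3.5}
    - {"travel": [0.05, -0.9, 0], "turn": -3.5}

```text
clock: 23.55
tool_pos: [492.0, 87.0, 212.4]
eef_rot: [0.613, 0.79, 0.0, -0.0]
force: [-0.3, 0.2, -3.9]
grip_width: 11.0
```

Request:
drive_tool:
  rows:
    - {"travel": [0.05, -0.75, 0], "turn": -3.5}
    - {"travel": [0.04, -0.6, 0], "turn": -3}
    - {"travel": [0.03, -0.4, 0], "turn": -1.8}
    - {"travel": [0.02, -0.25, 0], "turn": -1}
    - {"travel": [0, -0.1, 0], "turn": -0.4}

```text
clock: 24.05
tool_pos: [493.4, 66.2, 212.3]
eef_rot: [0.676, 0.736, 0.0, 0.0]
force: [0.4, 0.4, -2.9]
grip_width: 10.8
```

Request:
drive_tool:
  rows:
    - {"travel": [0, 0, 0], "turn": 0}
    - {"travel": [0, 0, 0], "turn": 0}
    - {"travel": [0, 0, 0], "turn": 0}

```text
clock: 24.35
tool_pos: [493.3, 66.4, 212.3]
eef_rot: [0.676, 0.737, 0.0, -0.0]
force: [-0.7, -0.0, -2.7]
grip_width: 10.8
```

```bash
cat > chk.py <<'E'
from h import *
import sys
k=sys.argv[1]
s=read_state(); a=s["eef_rot"]; print(s["clock"],s["tool_pos"],a.round(4),s["force"].round(1),abs(s["qvel"]).max(),"jaw",90-np.degrees(2*np.arctan2(a[0],a[1])))
t=s["tool_pos"]
for n in ["scene","side"]:
    p,d=get_image(n); cv2.imwrite(f"pics/{n}{k}.png",p[90:330,100:420])
    P=pts(n,d,outline_of("dish",n)[0]["mask"]); r=np.hypot(P[:,0]-t[0],P[:,1]-t[1])
    q=P[(r>57)&(r<68)]; q=q[(abs(q[:,2]-np.median(q[:,2]))<8)]; A=np.c_[q[:,:2]-t[:2],np.ones(len(q))]; print(n,len(q),"tilt deg",np.degrees(np.linalg.lstsq(A,q[:,2],rcond=None)[0][:2]).round(2),np.median(q[:,2]))
    c=P[(r>74)&(r<100)&(P[:,2]>t[2]-110)&(P[:,2]<t[2]-50)].mean(0); print(" lip az",np.degrees(np.arctan2(c[1]-t[1],c[0]-t[0])),c.round(1))
    L=landmark_of("dish_lip",n)[:1]; G=landmark_of("dish",n)[:1]
    for r_ in L: c=onplane(n,r_["position"],t[2]-99+28); print(" lm lip",round(r_["confidence"],2),c.round(1),np.degrees(np.arctan2(c[1]-t[1],c[0]-t[0])))
    N=outline_of("nut",n)
    if N:
        v,u=np.nonzero(N[0]["mask"]); c=onplane(n,[u.mean(),v.mean()],t[2]-99+24); print(" nut",round(N[0]["confidence"],2),(c-t)[:2].round(1))
    M=outline_of("mortar",n)
    if M: P=pts(n,d,M[0]["mask"]); q=P[(P[:,2]>76)&(P[:,2]<92)]; print(" mortar",cv2.minEnclosingCircle(q[:,:2].astype(np.float32)))
E
python3 chk.py 12
```

```text
24.35 [493.27738419  66.44484549 212.26499014] [ 0.6761  0.7368  0.     -0.    ] [-0.7 -0.  -2.7] 0.00315553977271984 jaw 4.9130276020107
scene 418 tilt deg [-0.39  0.94] 141.31588786297368
 lip az 5.437095176631077 [577.6  74.5 142.1]
 lm lip 0.63 [583.4  72.5 141.3] 3.8723704921687427
 nut 0.51 [2.2 0.4]
 mortar ((763.136474609375, 81.91925048828125), 55.662723541259766)
side 462 tilt deg [-0.53  0.42] 142.44376993864512
 lip az 5.866868871580234 [574.9  74.8 143.8]
 lm lip 0.76 [580.6  80.3 141.3] 9.00182804526618
 nut 0.56 [-4.6 -1. ]
 mortar ((759.9275512695312, 83.32893371582031), 56.701053619384766)
```

View pics/scene12.png

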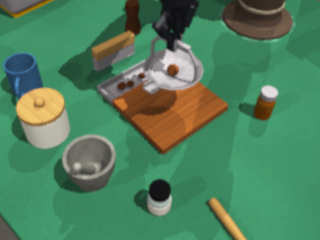

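View pics/side12.png

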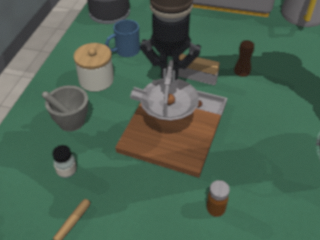

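Request:
drive_tool:
  rows:
    - {"travel": [0, 0, 0], "turn": -0.5}
    - {"travel": [0, 0, 0], "turn": -0.6}
    - {"travel": [0, 0, 0], "turn": -0.4}
    - {"travel": [0, 0, 0], "turn": 0}
    - {"travel": [0, 0, 0], "turn": 0}

```text
clock: 25.45
tool_pos: [493.3, 66.2, 212.3]
eef_rot: [0.686, 0.728, 0.0, 0.0]
force: [-0.3, -0.1, -3.7]
grip_width: 10.9
```

Request:
drive_tool:
  rows:
    - {"travel": [0, 0, 0], "turn": 0}
    - {"travel": [0, 0, 0], "turn": 0}
    - {"travel": [0, 0, 0], "turn": 0}
    - {"travel": [0, 0, 0], "turn": 0}
    - {"travel": [0, 0, 0], "turn": 0}

```text
clock: 25.95
tool_pos: [493.3, 66.2, 212.3]
eef_rot: [0.686, 0.728, 0.0, 0.0]
force: [-0.7, -0.4, -4.0]
grip_width: 11.0
```

```bash
python3 chk.py 13
python3 - <<'E'
from h import *
p,d=get_image("wrist"); cv2.imwrite("pics/w13.png",p)
E
```

```text
25.95 [493.29503081  66.16035265 212.29087443] [0.686  0.7276 0.     0.    ] [-0.7 -0.4 -4. ] 0.00291031898599421 jaw 3.365479711251396
scene 406 tilt deg [-0.23  0.63] 141.47080202297082
 lip az 4.672689019329551 [577.6  73.1 142. ]
 lm lip 0.25 [576.8  41.5 141.3] -16.46389797950726
 nut 0.53 [ 1.5 -0.1]
 mortar ((762.5607299804688, 82.43680572509766), 55.1755256652832)
side 446 tilt deg [-0.61  0.42] 142.42353819871875
 lip az 4.694693101346839 [574.   72.8 143.6]
 lm lip 0.8 [574.9  72.1 141.3] 4.198665789420906
 nut 0.49 [-3.6  0.2]
 mortar ((760.7525634765625, 84.91620635986328), 56.43206024169922)
```

View pics/w13.png

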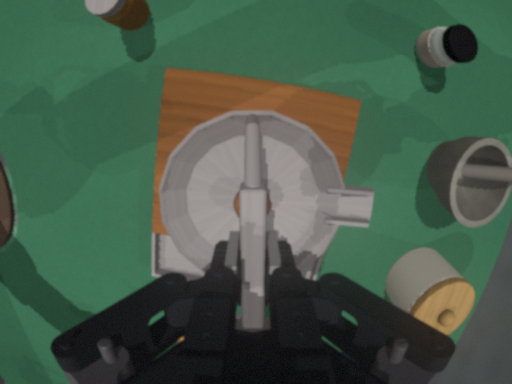

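View pics/scene13.png

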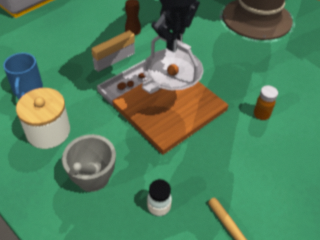

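```bash
python3 -c "
from plant import *
print(finish_job())"
```

```text
the job is handed in; nothing more can be done
None
```

The job is handed in, and my last checks showed everything done as asked. It took about 26 s of the 72 s allowed.

**Scraper:** One stroke of the scraper moved all four shells into the catch tray. I saw them lying there in both fixed cameras with the board bare, and the fingers stayed well above the shells. The scraper stands upright on bare counter beside the tray, at about x 471, y -172 mm.

**Dish:** I lifted the dish by its handle, and at the last check it was still over the middle of the board:
- **Height:** its underside is about 91 mm above the board.
- **Aim:** the tool points at 3.4°, and the mortar lies at about 3.4–3.8°. The cameras put the lip itself at about 4.7°, of which about 1° is a sideways camera error seen earlier.
- **Level:** the tool reads exactly vertical. Depth fits of the dish rim gave about 0.7° of tilt, which is close to their noise.
- **Nut:** within about 4 mm of the middle.

**Disagreements:** The side camera read x about 4 mm short of the tool's own position, so I corrected for that. In the last scene picture the network put the lip about 20° off, with a confidence of only 0.25. I dropped that reading because the depth data and the picture disagreed with it.

In the last pictures the other things appeared where they started. The highest force I saw reported was about 8 N.

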